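Set up a stepped shaft on V-blocks for marking out

TASK

Set up the stepped shaft for marking out on the aluminium plate: stand the short V-block on the rectangle next to the tall post, the tall V-block on the rectangle at the other end, both with their V along the plate, and the little screw jack on the circle between them. Then take the shaft from its wooden rest and lay it level in the two V-blocks over the jack, thick end in the short block and so toward the post, with the middle of its length over the jack. Leave the clip and the sheet-metal arm on the bench undisturbed.

Things in the scene. Friction and masses are not known exactly. Their poses are not given: they have to be found in the camera images.
- block_short_mid (a point): the short V-block: plain steel block, 28 mm long along its V (its x axis), 50 mm wide across the V (y), 40 mm high, with a 90 degree V groove 36 mm wide and 18 mm deep along its top. Loose. The point is its centre, 20 mm above its underside; z up. The same turned by half a turn. Taken across its 50 mm width, the V stays clear.
- block_tall_mid (a point): the tall V-block: like the short one (28 mm long along its V = x, 50 mm wide = y, same V) but 57 mm high. Loose. The point is its centre, 28.5 mm above its underside; z up.
- jack_mid (a point): the small screw jack: a round dark steel body 30 mm in diameter and 26 mm high, with a bright 18 mm pad on top, 34 mm high in all. Loose, upright. The point is on its axis, 17 mm above its underside; z up.
- shaft_grip (a point): stepped steel shaft, 200 mm long, about 0.5 kg, loose, level on the wooden rest. Point on its axis near its balance; x runs along it to the thin end (y, z any way round). Thick end d 44 mm, x = -70 to -30 mm; thin part d 20 mm, x = -30 to +130; its middle is at x = +30. Laid in the V-blocks on the plate (thick end in the short one) it is level, axis 53 mm above the plate's top.
- plate: aluminium marking-out plate, fixed, 90 (x) by 270 (y) by 12 mm thick; origin at the centre of its underside. Black outlines on its top: two equal rectangles centred at y = +75 and y = -75 mm (x = 0), 55 mm along x, 34 along y, each for a V-block with its V along the plate's y; a circle 35 mm across at the centre (0, 0) for the jack.
- post: the tall dark post at one end of the plate, fixed, 14 mm in diameter (foot 20 mm), 45 mm high; origin at its foot, on the plate's top, 119 mm from the plate's centre along its y, at the +y or the -y end.
- stub: the low round stub at the plate's other end, fixed, 20 mm in diameter, 12 mm high; origin at its foot, 119 mm from the plate's centre.
- rest: the wooden rest on which the shaft lies at the start, fixed: two V-notched uprights, 56 mm wide (y) and 20 mm thick (x), the lower 40 mm high at x = -80 mm (thick end), the higher 57 mm high at x = +80 mm, on a rail 30 mm wide and 14 mm high; origin at the centre of its underside.
- clip: a small grey cast clip lying on the worktop, 17 x 58 mm, 30 mm high; loose, to be left alone; origin at its underside.
- sheet_arm: a grey folded sheet-metal arm with prongs lying on the worktop, 48 x 183 mm, 36 mm high; loose, to be left alone; origin at its underside.
Mind the look-alikes: they are no part of the job. What is shaped like the part that bears block_tall_mid but blue is not meant.

How it is judged:
At the end, for the whole second after the job is handed in: V-blocks (short by the tall post) and jack upright within 12 mm of their outlines, Vs along the plate within 0.2 rad; shaft resting in both Vs, level, axis 53 mm (+-4.5) above the plate and along it within 0.12 rad, thick end to the post, middle within 12 mm of the plate's centre; all at rest (((y of post in the frame of plate above 0 m and x of block_short_mid in the frame of plate between -0.012 and 0.012 m and y of block_short_mid in the frame of plate between 0.063 and 0.087 m and x of block_tall_mid in the frame of plate between -0.012 and 0.012 m and y of block_tall_mid in the frame of plate between -0.087 and -0.063 m and x of shaft_grip in the frame of plate between -0.012 and 0.012 m and y of shaft_grip in the frame of plate between 0.018 and 0.042 m) or (y of post in the frame of plate below 0 m and x of block_short_mid in the frame of plate between -0.012 and 0.012 m and y of block_short_mid in the frame of plate between -0.087 and -0.063 m and x of block_tall_mid in the frame of plate between -0.012 and 0.012 m and y of block_tall_mid in the frame of plate between 0.063 and 0.087 m and x of shaft_grip in the frame of plate between -0.012 and 0.012 m and y of shaft_grip in the frame of plate between -0.042 and -0.018 m)) and x of jack_mid in the frame of plate between -0.012 and 0.012 m and y of jack_mid in the frame of plate between -0.012 and 0.012 m and z of block_short_mid in the frame of plate between 0.028 and 0.036 m and z of block_tall_mid in the frame of plate between 0.0365 and 0.0445 m and z of jack_mid in the frame of plate between 0.025 and 0.033 m and z of shaft_grip in the frame of plate between 0.0605 and 0.0695 m and angle between each of block_short_mid, block_tall_mid, jack_mid's own z axis and vertical below 0.1 rad and angle between the x axis of each of block_short_mid, block_tall_mid and the y axis of plate, either way round below 0.2 rad and angle between the x axis of shaft_grip and the y axis of plate, either way round below 0.12 rad and angle between shaft_grip's own x axis and vertical between 1.5108 and 1.6308 rad and contact force between shaft and block_short above 0.2 N and contact force between shaft and block_tall above 0.1 N and linear speed of each of shaft, jack, block_short, block_tall below 0.02 m/s); the robot touches nothing.
It fails at once if the clip or the sheet-metal arm is moved by more than 20 mm (distance of any of clip, sheet_arm from where it was at the start of the episode above 0.02 m).
It also fails if it takes over 120 s, if anything falls off the work surface, if the arm or the gripper's body presses on something with over 40 N, if the wrist force passes 120 N, or if a joint passes its speed limit or range.

ROBOT

A 6-joint arm with a two-finger parallel gripper is mounted at the origin on a cart in front of the work surface, level with it; the furniture and walls round the work are solid. World frame = base frame: x ahead of the robot, y to its left, z up, the work surface at z = 0. Lengths are in m, angles in rad, forces in N, time in s.
With the tool pointing down it reaches from about 0.35 to 0.85 m from the base axis. Payload 8.1 kg.
Tool frame: the origin (TCP) lies at the very end of the fingers, on their centre line; the grasp point (between the pads) lies robot.grip_point_offset behind it (robot.grip_point_offset is the distance from the TCP to the grasp point, in m); z points along the fingers, y is the line along which they close (so a half turn about z gives the same grasp; the last joint's range is limited). The gripper opens to 93 mm and grips with 3 to 60 N. Pads are 15 mm wide; open, the fingers measure 128 mm over their backs; the gripper's body (75 mm by 188 mm) begins 65 mm behind the grasp point.
Start: joints at [1.154, 0.13, 1.488, -0, 1.523, -0.085], TCP at [0.195, 0.567, 0.186] pointing down, gripper open.
Joint ranges: [-2.96, 2.96], [-0.89, 2.26], [0.02, 2.5], [-1.34, 4.48], [0, 2.73], [-2.66, 2.66]. Speed limits (rad/s): [2.39, 2.39, 2.79, 3.14, 3.14, 3.14].

INTERFACE

Orientations are given as a rotation vector (axis times angle).
In Python, from plant import robot, eyes gives the robot as it stands. The module is installed in compiled form; this text tells all that it offers.
- The arm moves only by the tool apply_moves, never from a script. Its argument "steps" is one flat list of numbers, 7 for each row, row after row: the shift along the tool's x, y, z in units of 30 mm (1.0 is 30 mm), then the turn, a rotation vector about the tool's x, y, z in units of 6 degrees (1.0 is 6 degrees), then the opening in per cent of the stroke, from 0 (shut) to 100 (fully open). In form: [dx, dy, dz, ax, ay, az, fingers, dx, dy, dz, ax, ay, az, fingers, ...]. A call has 1 to 12 rows; each row shifts and turns the commanded pose from where the row before left it, along the tool's axes as they then stand; what a row does not reach is not made up. A row lasts 1/12 s, in which the tool goes at most 41.7 mm and 7.16 degrees, less where a joint would pass 70% of its speed; a pose out of reach is approached as far as the arm can. A call is refused whole if a number of a shift passes 1 or a number of a turn 1, either way. A call with a gripper value outside its range is refused whole. The fingers move at their own pace and stop on an object; "grip_force" is the grip in N (left out, the last holds). Time passes only in rows, so rows that do not move let the fingers close. It gives the time, the measured TCP pose, the force, the opening and the grip force at its end, in the units of the state.
- robot.read_state(): the state, without advancing time (a new reading comes with each control period).
- eyes.read_camera(name): name is "side" or "top" or "wrist"; returns the picture (400x640x3 uint8, red, green, blue); there is no depth.
- eyes.calibration(name): a dict with "K" (3x3 intrinsics, pixels), "R" (3x3) and "t" (3): a world point X has camera coordinates R X + t. Camera axes: x right, y down, z forward; pixel columns grow to the right and rows downward; lengths in m; the calibration is good to about 2 mm. A picture is of the moment at which its call begins: read the wrist's pose just before it. calibration takes no time and is no camera call; for the wrist camera it gives the pose at the moment of the call.
- robot.close_job(): hands the job in; it is judged then, once.
Trained networks look in the newest picture that a camera, given by its name, has taken for a name from the list of things; names that differ only in an ending like _2 or _b are one class to them, and where a whole thing is asked for, a point or a joint stands for the part that bears it (a point fixed in the world has none). Each returns a list of dicts, best first, with "conf" (0 to 1); they miss things now and then, are a little off and sometimes report something else, mostly with a low value. They report only what shows in the picture. A call takes as long as a camera call. They do not tell look-alikes from the thing itself.
- eyes.search_frame(camera, thing): "rect" ([left, top, width, height] in pixels, round what is visible of it).
- eyes.place_of(camera, thing): "xy" ([column, row] in pixels: a listed point, or the origin of a listed thing).
The state is a dict: "t": time; "q": joint angles; "dq": joint speeds; "joint_torque": joint torques, N m; "tool_pos": TCP position; "orientation": TCP orientation; "force": force on the tool from outside, world axes, zero at the start; "wrist_torque": the same for the moment, N m; "opening": finger opening in m; "gripper_force": force on a finger pad.
Only numpy, scipy, OpenCV 4.12 (cv2) and the standard library are available. Lean on these libraries where they do the work, as an engineer would, in place of code of your own. Each camera call takes 0.05 s, during which the arm holds its last target. There are 200 camera calls.

## Working session

There is one attempt and no reset: what is moved stays moved. The work goes in short steps, Python scripts to look and compute and a tool call to move; the robot and the scene stay as the last step left them, time stands still between calls to the robot, and variables do not carry over. Pictures are saved under pics/ and viewed, at most 14 in all, crops included, and the job is handed in when it is done.

Besides the shell and the picture viewer there is one more tool, called after ">>>" in YAML: its name, and indented under it one key for each argument. apply_moves: Moves the arm, as the interface text tells. Its arguments: {"type":"object","properties":{"steps":{"type":"array"},"grip_force":{"type":"number"}},"required":["steps"]}

```bash
mkdir -p pics; cat > h.py <<'E'
from plant import robot, eyes
import numpy as np, cv2
from scipy.spatial.transform import Rotation as Ro
def snap(c,n=None):
    im=eyes.read_camera(c)
    if n: cv2.imwrite(f'pics/{n}.png',im[:,:,::-1])
    return im
def ray(c,uv,z,cal=None):
    k=cal or eyes.calibration(c); K,R,t=map(np.array,(k['K'],k['R'],k['t']))
    d=R.T@np.linalg.inv(K)@np.array([uv[0],uv[1],1.]); o=-R.T@t
    return o+d*(z-o[2])/d[2]
def proj(c,X,cal=None):
    k=cal or eyes.calibration(c); K,R,t=map(np.array,(k['K'],k['R'],k['t']))
    p=K@(R@np.array(X)+t); return p[:2]/p[2]
E
python3 - <<'E'
from h import *
s=robot.read_state(); print(s['tool_pos'],s['orientation'],s['opening'],robot.grip_point_offset)
print(Ro.from_rotvec(s['orientation']).as_matrix().round(3))
for c in ('top','side'):
    snap(c,c+'0')
    k=eyes.calibration(c); print(c,(-np.array(k['R']).T@k['t']).round(3), np.array(k['K'])[0,0])
    for th,z in (('block_short_mid',.02),('block_tall_mid',.0285),('jack_mid',.017),('shaft_grip',.06),('plate',0),('post',.012),('stub',.012),('rest',0),('clip',0),('sheet_arm',0)):
        for r in eyes.place_of(c,th)[:3]:
            print(th,round(r['conf'],2),np.round(r['xy']),ray(c,r['xy'],z)[:2].round(3))
E
```

```text
[0.19515001 0.5667188  0.18499272] [-5.18665695e-01 -3.09802499e+00  2.77597788e-03] 0.0928183768420816 0.0188
[[-0.945  0.326 -0.001]
 [ 0.326  0.945 -0.002]
 [ 0.    -0.002 -1.   ]]
top [ 0.458 -0.036  1.208] 379.10863319679896
block_short_mid 0.74 [362. 185.] [ 0.636 -0.182]
block_tall_mid 0.73 [330. 227.] [ 0.502 -0.083]
block_tall_mid 0.6 [324. 197.] [ 0.595 -0.064]
block_tall_mid 0.53 [348. 247.] [ 0.44  -0.137]
jack_mid 0.61 [396. 186.] [ 0.636 -0.292]
shaft_grip 0.58 [380. 235.] [ 0.477 -0.232]
plate 0.87 [263. 247.] [0.436 0.126]
post 0.38 [360. 184.] [ 0.641 -0.179]
stub 0.55 [303. 246.] [0.443 0.001]
rest 0.66 [374. 243.] [ 0.452 -0.223]
clip 0.56 [344. 164.] [ 0.709 -0.128]
sheet_arm 0.94 [376. 151.] [ 0.753 -0.232]
side [0.486 0.632 0.618] 374.869977238902
block_short_mid 0.78 [304. 175.] [ 0.63  -0.183]
block_short_mid 0.45 [354. 157.] [ 0.498 -0.284]
block_tall_mid 0.92 [306. 201.] [ 0.605 -0.066]
block_tall_mid 0.75 [372. 185.] [ 0.446 -0.144]
block_tall_mid 0.58 [347. 197.] [ 0.507 -0.09 ]
jack_mid 0.43 [308. 154.] [ 0.634 -0.292]
plate 0.86 [376. 274.] [0.433 0.122]
plate 0.33 [264. 168.] [ 0.755 -0.235]
post 0.72 [378. 321.] [0.431 0.24 ]
stub 0.49 [374. 228.] [ 0.44  -0.002]
rest 0.61 [366. 173.] [ 0.46  -0.235]
rest 0.52 [377. 272.] [0.431 0.117]
rest 0.35 [307. 204.] [ 0.607 -0.086]
clip 0.65 [269. 192.] [ 0.715 -0.126]
sheet_arm 0.69 [264. 168.] [ 0.753 -0.233]
```

```bash
python3 - <<'E'
import cv2
a=cv2.imread('pics/top0.png')[120:300,220:460]; b=cv2.imread('pics/side0.png')[120:350,220:480]
cv2.imwrite('pics/top0c.png',cv2.resize(a,None,fx=3.3,fy=3.3,interpolation=2))
cv2.imwrite('pics/side0c.png',cv2.resize(b,None,fx=2.6,fy=2.6,interpolation=2))
E
```

```text
(no output)
```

View pics/top0c.png

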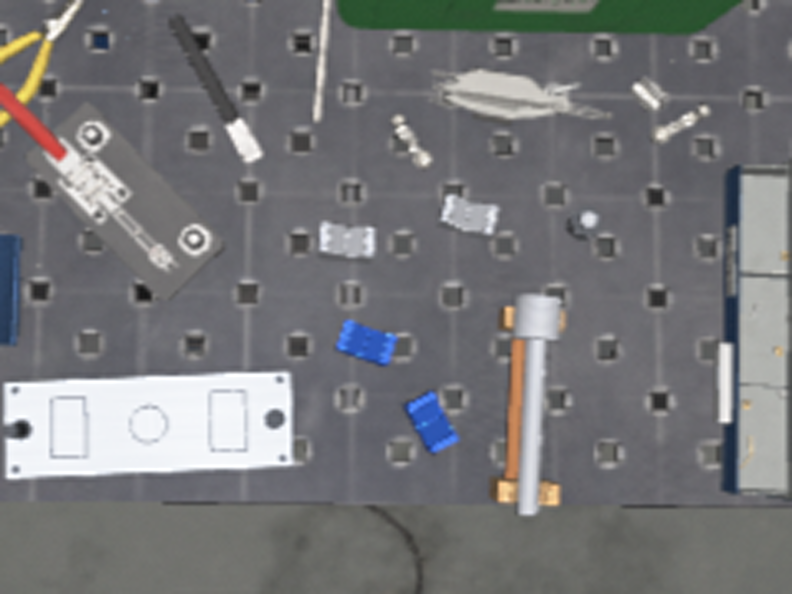

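View pics/side0c.png

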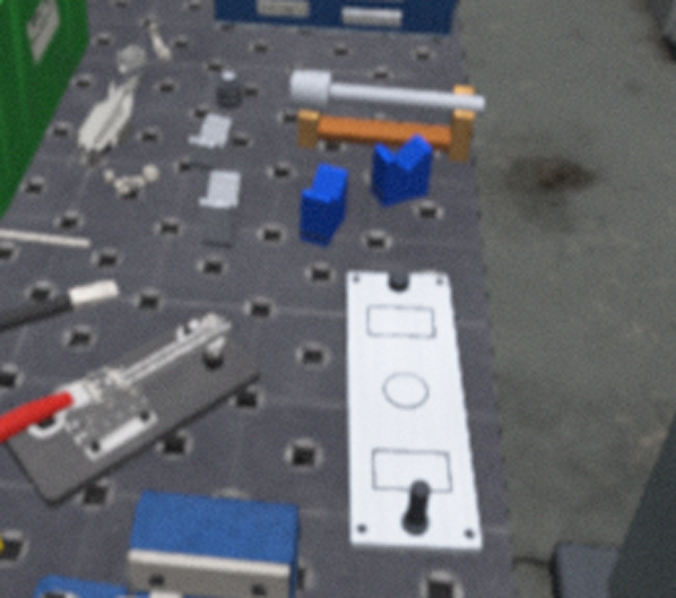

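The plate has its post at the left (+y) end, with the stub at the right. The plain tall block shows at crop (347,240), the short one at (470,215), the jack at (580,222) and the shaft at (530,400) with its thick end up (+x). The blue blocks are decoys.

>>> apply_moves:
  steps: [0,0,0,0,0,-1,100,0,0,0,0,0,-1,100,0,0,0,0,0,-1,100,0,0,0,0,0,-0.2,100,-0.6,-1,0,0,0,0,100,-0.6,-1,0,0,0,0,100,-0.6,-1,0,0,0,0,100,-0.6,-1,0,0,0,0,100,-0.6,-1,0,0,0,0,100,-0.6,-1,0,0,0,0,100,-0.6,-1,0,0,0,0,100,-0.6,-1,0,0,0,0,100]

```text
t: 2.1
tool_pos: [0.3408, 0.3263, 0.1862]
orientation: [-0.001, 3.141, 0.001]
force: [0.2, -0.2, 0.1]
opening: 0.0932
gripper_force: 0.0
```

>>> apply_moves:
  steps: [-0.6,-1,0,0,0,0,100,-0.6,-1,0,0,0,0,100,-0.6,-1,0,0,0,0,100,-0.6,-1,0,0,0,0,100,-0.6,-1,0,0,0,0,100,-0.6,-1,0,0,0,0,100,-0.6,-1,0,0,0,0,100,-0.6,-1,0,0,0,0,100,-0.6,-1,0,0,0,0,100,-0.6,-1,0,0,0,0,100,-0.7,-1,0,0,0,0,100,-0.7,-1,0,0,0,0,100]

```text
t: 3.1
tool_pos: [0.5642, -0.0333, 0.1862]
orientation: [-0.0, 3.141, -0.0]
force: [0.4, 1.5, 1.3]
opening: 0.0928
gripper_force: 0.0
```

```bash
cat >> h.py <<'E'
def look(n,things):
    s=robot.read_state(); cal=eyes.calibration('wrist'); snap('wrist',n)
    R=Ro.from_rotvec(s['orientation']).as_matrix()
    print('tcp',np.round(s['tool_pos'],4),'yaw_y',round(float(np.degrees(np.arctan2(R[1,1],R[0,1]))),1))
    for th,z in things:
        for r in eyes.place_of('wrist',th)[:3]:
            print(th,round(r['conf'],2),np.round(r['xy']),ray('wrist',r['xy'],z,cal)[:2].round(4))
    return cal
def to(x,y,z,yaw):
    "prints first the turn (units az), then shifts in tool axes after the turn"
    s=robot.read_state(); p=np.array(s['tool_pos']); R=Ro.from_rotvec(s['orientation']).as_matrix()
    y0=np.degrees(np.arctan2(R[1,1],R[0,1])); d=(yaw-y0+180)%360-180
    a=np.radians(yaw); ty=np.array([np.cos(a),np.sin(a),0]); tx=np.cross(ty,[0,0,-1.])
    D=(np.array([x,y,z])-p)/.03
    print('yaw now',y0.round(1),'az',(-d/6).round(2),'shift',(D@tx).round(2),(D@ty).round(2),(-D[2]).round(2),'tilt',R[:2,2].round(4))
E
python3 - <<'E'
from h import *
cal=look('w1',[('block_tall_mid',.0285),('block_short_mid',.02),('jack_mid',.017),('shaft_grip',.053)])
print(robot.read_state()['t'])
E
```

```text
tcp [ 0.5642 -0.0333  0.1862] yaw_y 90.0
block_tall_mid 0.94 [215.  67.] [ 0.4413 -0.1439]
block_tall_mid 0.91 [278. 139.] [ 0.5141 -0.0821]
block_tall_mid 0.62 [292. 222.] [ 0.6103 -0.0682]
block_short_mid 0.61 [202. 237.] [ 0.634  -0.1806]
jack_mid 0.88 [109. 234.] [ 0.6311 -0.2966]
shaft_grip 0.81 [116. 112.] [ 0.4858 -0.2395]
3.35
```

View pics/w1.png

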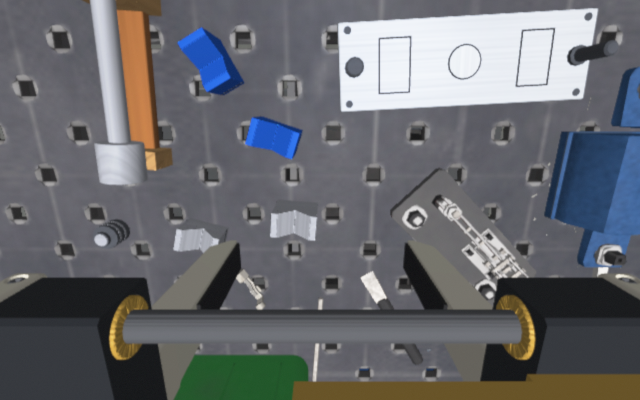

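The wrist camera sees everything: the tall block at (292,222), short block at (200,238), jack at (110,234), shaft on the left, and the plate at upper right with the post at its right end. I'll measure the plate, shaft and block angles from this.

```bash
python3 - <<'E'
from h import *
im=cv2.imread('pics/w1.png'); cal=eyes.calibration('wrist')
g=im.min(2); m=np.zeros_like(g); m[0:125,330:610]=(g[0:125,330:610]>165)*255
c=max(cv2.findContours(cv2.morphologyEx(m,cv2.MORPH_CLOSE,np.ones((7,7))),0,2)[0],key=cv2.contourArea)[:,0]
W=np.array([ray('wrist',p,.012,cal)[:2] for p in c],np.float32)
r=cv2.minAreaRect(W*1000); print('plate',r)
a=cv2.resize(im[190:260,85:325],None,fx=3.3,fy=3.3,interpolation=2)
cv2.imwrite('pics/w1c.png',a)
for n in('plate','stub','post'):
    for z in eyes.place_of('wrist',n)[:1]: print(n,z['conf'],ray('wrist',z['xy'],0 if n=='plate' else .012,cal)[:2])
# shaft thin edges: bright mask
m=np.zeros_like(g); m[5:140,85:128]=(g[5:140,85:128]>120)*255
for v in (20,40,60,80,100,120,140,160,175,185): 
    u=np.where(g[v,80:155]>115)[0]+80; 
    if len(u): print(v,u.min(),u.max(),ray('wrist',((u.min()+u.max())/2,v),.053,cal)[:2].round(4))
E
```

```text
plate ((432.66571044921875, 117.4432373046875), (89.2790756225586, 275.3380432128906), 3.0103607177734375)
plate 0.67 [0.43192251 0.12138229]
stub 0.73 [4.39523758e-01 4.25993914e-04]
post 0.96 [0.42382931 0.23973399]
20 92 113 [ 0.4033 -0.2347]
40 95 115 [ 0.42   -0.2356]
60 97 117 [ 0.4373 -0.2369]
80 100 119 [ 0.4552 -0.2379]
100 102 121 [ 0.4736 -0.2393]
120 80 124 [ 0.4928 -0.2523]
140 89 126 [ 0.5125 -0.2505]
160 96 153 [ 0.5329 -0.2366]
175 98 139 [ 0.5487 -0.2457]
185 109 138 [ 0.5595 -0.2423]
```

View pics/w1c.png

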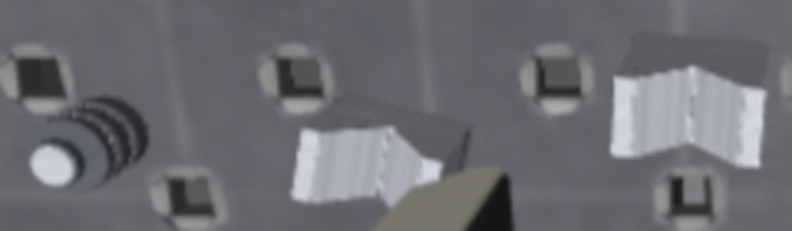

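```bash
python3 - <<'E'
from h import *
cal=eyes.calibration('wrist')
print('cam',-np.array(cal['R']).T@cal['t'])
f=lambda L,z:np.array([ray('wrist',(85+u/3.3,190+v/3.3),z,cal)[:2] for u,v in L])
T=f([(613,80),(765,92),(762,166),(612,157)],.057); print(T.round(4),T.mean(0)); 
print('len',np.linalg.norm(T[0]-T[1]),np.linalg.norm(T[1]-T[2]),'width dir',np.degrees(np.arctan2(*(T[0]-T[1]+T[3]-T[2])[::-1])))
S=f([(300,128),(440,158),(292,198)],.04); print(S.round(4)); print('len',np.linalg.norm(S[0]-S[1]),np.linalg.norm(S[0]-S[2]),'width dir',np.degrees(np.arctan2(*(S[0]-S[1])[::-1])), 'mid',(S[1]+S[2])/2)
print('jack',f([(56,165)],.034))
E
```

```text
cam [ 0.48428808 -0.03095424  0.3848492 ]
[[ 0.5911 -0.0856]
 [ 0.595  -0.0358]
 [ 0.6212 -0.0368]
 [ 0.6181 -0.087 ]] [ 0.60634022 -0.0613266 ]
len 0.04991213574315369 0.026201595945290805 width dir -93.96884089687647
[[ 0.6147 -0.1984]
 [ 0.6257 -0.1505]
 [ 0.6413 -0.2045]]
len 0.04914978737130534 0.027289525352834878 width dir -102.97527552102167 mid [ 0.63351883 -0.17752532]
jack [[ 0.63152833 -0.29065405]]
```

```bash
python3 - <<'E'
from h import *
to(.606,-.061,.016,86)
E
```

```text
yaw now 90.2 az 0.7 shift -1.5 -0.92 5.68 tilt [0.0003 0.0002]
```

>>> apply_moves:
  steps: [0,0,0,0,0,0.7,100,-0.75,-0.46,0,0,0,0,100,-0.75,-0.46,0,0,0,0,100,0,0,0.9,0,0,0,100,0,0,0.9,0,0,0,100,0,0,0.9,0,0,0,100,0,0,0.9,0,0,0,100,0,0,0.8,0,0,0,100,0,0,0.7,0,0,0,100,0,0,0.5,0,0,0,100,0,0,0,0,0,0,100,0,0,0,0,0,0,100]

```text
t: 4.5
tool_pos: [0.6054, -0.0611, 0.0177]
orientation: [-0.108, -3.138, -0.001]
force: [0.4, 0.2, 0.1]
opening: 0.0931
gripper_force: 0.0
```

```bash
python3 - <<'E'
from h import *
to(.606,-.061,.016,86)
snap('wrist','w2')
E
```

```text
yaw now 86.0 az 0.01 shift -0.02 0.0 0.06 tilt [-0.0017  0.0004]
```

View pics/w2.png

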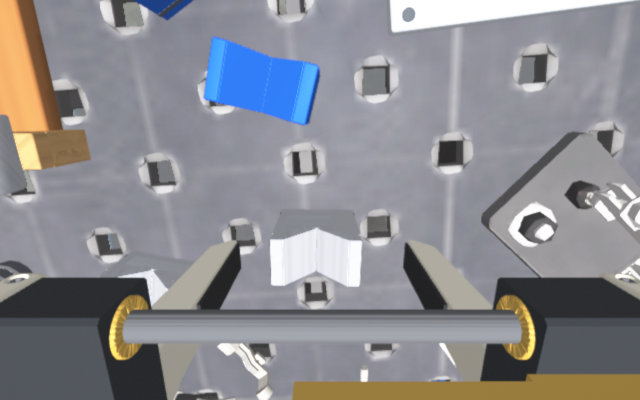

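The block sits centred between the fingers, square to them, so I'm gripping and lifting.

>>> apply_moves:
  steps: [0,0,0,0,0,0,0,0,0,0,0,0,0,0,0,0,0,0,0,0,0,0,0,0,0,0,0,0,0,0,0,0,0,0,0,0,0,0,0,0,0,0,0,0,-0.5,0,0,0,0,0,0,-1,0,0,0,0,0,0,-1,0,0,0,0,0,0,-1,0,0,0,0,0,0,-0.5,0,0,0,0]
  grip_force: 40

```text
t: 5.47
tool_pos: [0.6082, -0.0626, 0.1427]
orientation: [0.11, 3.135, -0.001]
force: [0.3, 0.2, 0.7]
opening: 0.0245
gripper_force: 0.0
```

```bash
python3 - <<'E'
from h import *
to(.4365,.0456,.031,3.4)
E
```

```text
yaw now 86.0 az 13.76 shift 3.94 -5.5 3.72 tilt [ 0.005 -0.001]
```

Fingers were too slow (75 mm/s) and I lifted before they closed. Re-opening and checking the block.

>>> apply_moves:
  steps: [0,0,0,0,0,0,100,0,0,0,0,0,0,100,0,0,0,0,0,0,100,0,0,0,0,0,0,100,0,0,0,0,0,0,100,0,0,0,0,0,0,100,0,0,0,0,0,0,100,0,0,0,0,0,0,100,0,0,0,0,0,0,100,0,0,0,0,0,0,100]

```text
t: 6.3
tool_pos: [0.6064, -0.0622, 0.138]
orientation: [-0.11, -3.14, 0.0]
force: [0.0, 0.4, 0.4]
opening: 0.0863
gripper_force: 0.0
```

```bash
python3 - <<'E'
from h import *
cal=look('w3',[('block_tall_mid',.0285)])
im=cv2.imread('pics/w3.png')
cv2.imwrite('pics/w3c.png',cv2.resize(im[120:320,200:440],None,fx=3,fy=3,interpolation=2))
to(.606,-.061,.016,86); print(robot.read_state()['opening'], proj('wrist',[.606,-.061,.057],cal))
E
```

```text
tcp [ 0.6064 -0.0622  0.138 ] yaw_y 86.0
block_tall_mid 0.88 [212.  13.] [ 0.4407 -0.1454]
block_tall_mid 0.87 [293.  95.] [ 0.5112 -0.0825]
block_tall_mid 0.59 [316. 195.] [ 0.6069 -0.0679]
yaw now 86.0 az -0.0 shift 0.02 0.04 4.07 tilt [ 0.0002 -0.    ]
0.09163089703572637 [323.338269  201.1496617]
```

View pics/w3c.png

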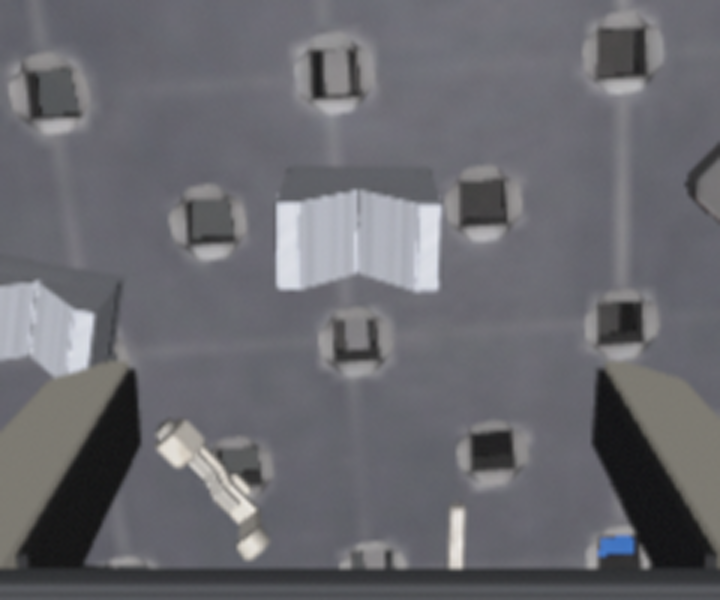

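The block is still upright at (319,202), as predicted. Descending again and allowing longer to close.

>>> apply_moves:
  steps: [0,0,0.8,0,0,0,100,0,0,0.8,0,0,0,90,0,0,0.8,0,0,0,80,0,0,0.8,0,0,0,75,0,0,0.6,0,0,0,75,0,0,0.3,0,0,0,75,0,0,0,0,0,0,75,0,0,0,0,0,0,0,0,0,0,0,0,0,0,0,0,0,0,0,0,0,0,0,0,0,0,0,0,0,0,0,0,0,0,0]
  grip_force: 40

```text
t: 7.4
tool_pos: [0.608, -0.063, 0.0171]
orientation: [0.11, 3.136, -0.002]
force: [0.1, -3.3, 6.4]
opening: 0.0494
gripper_force: 40.0
```

>>> apply_moves:
  steps: [0,0,0,0,0,0,0,0,0,0,0,0,0,0,0,0,0,0,0,0,0]

```text
t: 7.65
tool_pos: [0.608, -0.063, 0.0171]
orientation: [0.11, 3.136, -0.002]
force: [-0.0, -2.6, 6.8]
opening: 0.0491
gripper_force: 40.0
```

>>> apply_moves:
  steps: [0,0,-0.4,0,0,0,0,0,0,-0.8,0,0,0,0,0,0,-0.8,0,0,0,0,0,0,-0.8,0,0,0,0,0,0,-0.4,0,0,0,0,0,0,0,0,0,1,0,0,0,0,0,0,1,0,0,0,0,0,0,1,0,0,0,0,0,0,1,0,0,0,0,0,0,1,0,0,0,0,0,0,1,0,0,0,0,0,0,1,0]

```text
t: 8.65
tool_pos: [0.6054, -0.0617, 0.11]
orientation: [-1.234, -2.887, 0.0]
force: [0.2, -0.5, -5.4]
opening: 0.0494
gripper_force: 40.0
```

>>> apply_moves:
  steps: [0,0,0,0,0,1,0,0,0,0,0,0,1,0,0,0,0,0,0,1,0,0,0,0,0,0,1,0,0,0,0,0,0,1,0,0,0,0,0,0,1,0,0,0,0,0,0,0.76,0,0,0,0,0,0,0,0]

```text
t: 9.32
tool_pos: [0.6055, -0.0618, 0.1101]
orientation: [-2.157, -2.282, 0.001]
force: [-0.7, -0.0, -4.5]
opening: 0.0494
gripper_force: 40.0
```

```bash
python3 - <<'E'
from h import *
to(.4365,.0456,.030,3.4)
E
```

```text
yaw now 3.2 az -0.03 shift 3.91 -5.41 2.67 tilt [-0.002   0.0007]
```

>>> apply_moves:
  steps: [0.65,-0.9,0,0,0,0,0,0.65,-0.9,0,0,0,0,0,0.65,-0.9,0,0,0,0,0,0.65,-0.9,0,0,0,0,0,0.65,-0.9,0,0,0,0,0,0.66,-0.91,0,0,0,0,0,0,0,0.8,0,0,0,0,0,0,0.8,0,0,0,0,0,0,0.4,0,0,0,0,0,0,0,0,0,0,0,0,0,0,0,0,0,0]

```text
t: 10.23
tool_pos: [0.4362, 0.0454, 0.0505]
orientation: [-2.15, -2.288, 0.002]
force: [-0.2, 0.1, -4.6]
opening: 0.0496
gripper_force: 40.0
```

```bash
python3 - <<'E'
from h import *
cal=look('w4',[])
to(.4365,.0456,.030,3.4)
E
```

```text
tcp [0.4362 0.0454 0.0505] yaw_y 3.5
yaw now 3.5 az 0.02 shift 0.01 -0.03 0.72 tilt [-0.0002  0.0001]
```

View pics/w4.png

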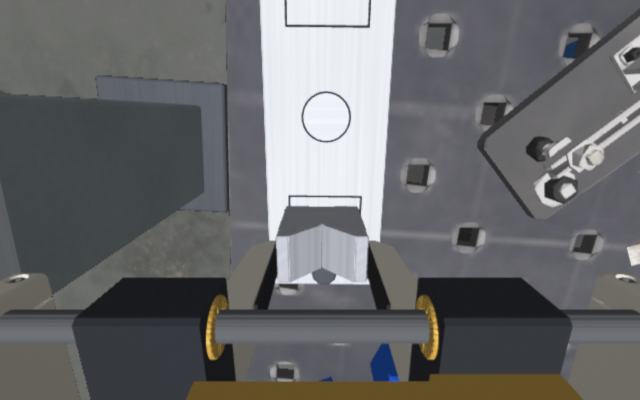

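The block is held over its rectangle, and the circle's centre is at about (326,117). I'll use it to check the plate position.

```bash
python3 - <<'E'
from h import *
cal=eyes.calibration('wrist')
for p in [(326,117),(289,197),(360,197),(286,26),(370,26)]: print(p,ray('wrist',p,.012,cal)[:2].round(4))
u=np.array([-.0593,.998]);v=np.array([.998,.0593]);c=np.array([.432,.1205])
for d in [(0,0),(-.0275,-.058),(.0275,-.058),(-.0275,.058),(.0275,.058)]: print((c+d[0]*v+d[1]*u).round(4))
E
```

```text
(326, 117) [0.4355 0.1195]
(289, 197) [0.4108 0.0583]
(360, 197) [0.4656 0.0617]
(286, 26) [0.405  0.1763]
(370, 26) [0.4609 0.1798]
[0.432  0.1205]
[0.408 0.061]
[0.4629 0.0642]
[0.4011 0.1768]
[0.456 0.18 ]
```

>>> apply_moves:
  steps: [-0.02,0.07,0,0,0,0,0,0,0,0.35,0,0,0,0,0,0,0.3,0,0,0,0,0,0,0.08,0,0,0,0,0,0,0,0,0,0,0,0,0,0,0,0,0,0]

```text
t: 10.78
tool_pos: [0.4393, 0.0447, 0.0289]
orientation: [-2.154, -2.287, 0.001]
force: [-2.1, -0.2, -2.1]
opening: 0.0494
gripper_force: 40.0
```

Nearly down (load is partly taken up); release slowly and rise, partially opened.

>>> apply_moves:
  steps: [0,0,0.03,0,0,0,0,0,0,0,0,0,0,56,0,0,0,0,0,0,60,0,0,0,0,0,0,70,0,0,0,0,0,0,75,0,0,0,0,0,0,80,0,0,-0.5,0,0,0,80,0,0,-1,0,0,0,80,0,0,-1,0,0,0,80,0,0,-1,0,0,0,80,0,0,-0.9,0,0,0,80]

```text
t: 11.7
tool_pos: [0.4396, 0.0447, 0.1621]
orientation: [2.153, 2.286, 0.001]
force: [-0.0, 0.5, 0.5]
opening: 0.0748
gripper_force: 0.0
```

```bash
python3 - <<'E'
from h import *
snap('wrist','w5')
to(.6335,-.178,.012,77)
E
```

```text
yaw now 3.4 az -12.26 shift -7.87 -5.8 5.2 tilt [ 0.0088 -0.0001]
```

View pics/w5.png

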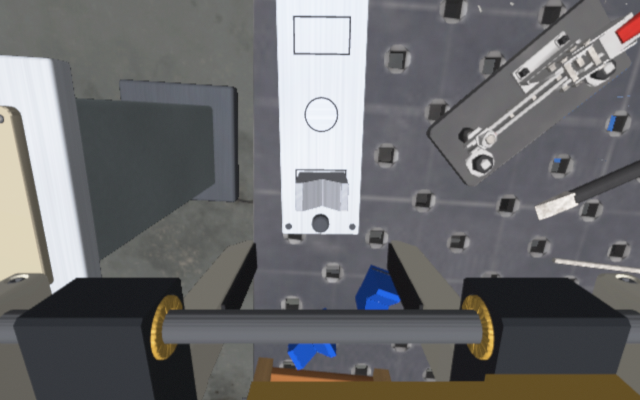

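The tall block stands square on its rectangle at (322,190). Next the short block.

>>> apply_moves:
  steps: [0,0,0,0,0,-1,85,0,0,0,0,0,-1,85,0,0,0,0,0,-1,85,0,0,0,0,0,-1,85,0,0,0,0,0,-1,85,0,0,0,0,0,-1,85,0,0,0,0,0,-1,85,0,0,0,0,0,-1,85,0,0,0,0,0,-1,85,0,0,0,0,0,-1,85,0,0,0,0,0,-1,85,0,0,0,0,0,-1,85]

```text
t: 12.75
tool_pos: [0.4395, 0.0447, 0.16]
orientation: [0.39, 3.117, -0.0]
force: [-0.3, 0.3, -0.7]
opening: 0.0794
gripper_force: 0.0
```

>>> apply_moves:
  steps: [0,0,0,0,0,-0.26,85,-0.98,-0.72,0,0,0,0,85,-0.98,-0.72,0,0,0,0,85,-0.98,-0.72,0,0,0,0,85,-0.98,-0.72,0,0,0,0,85,-0.98,-0.72,0,0,0,0,85,-0.98,-0.72,0,0,0,0,85,-0.98,-0.72,0,0,0,0,85,-0.98,-0.72,0,0,0,0,85,0,0,0.8,0,0,0,85,0,0,0.3,0,0,0,85,0,0,0,0,0,0,85]

```text
t: 13.75
tool_pos: [0.627, -0.1756, 0.1226]
orientation: [-0.356, -3.114, -0.003]
force: [-0.4, -0.5, 0.4]
opening: 0.0793
gripper_force: 0.0
```

```bash
python3 - <<'E'
from h import *
cal=look('w6',[('block_short_mid',.02),('jack_mid',.017)])
to(.6335,-.178,.012,77); print(proj('wrist',[.6335,-.178,.04],cal))
im=cv2.imread('pics/w6.png'); cv2.imwrite('pics/w6c.png',cv2.resize(im[120:320,200:440],None,fx=3,fy=3,interpolation=2))
E
```

```text
tcp [ 0.627  -0.1756  0.1226] yaw_y 77.0
block_short_mid 0.83 [319. 205.] [ 0.6352 -0.1803]
jack_mid 0.76 [207. 225.] [ 0.631  -0.2963]
yaw now 77.0 az 0.01 shift -0.15 -0.05 3.86 tilt [-0.0002  0.0002]
[321.11526974 208.88552624]
```

View pics/w6c.png

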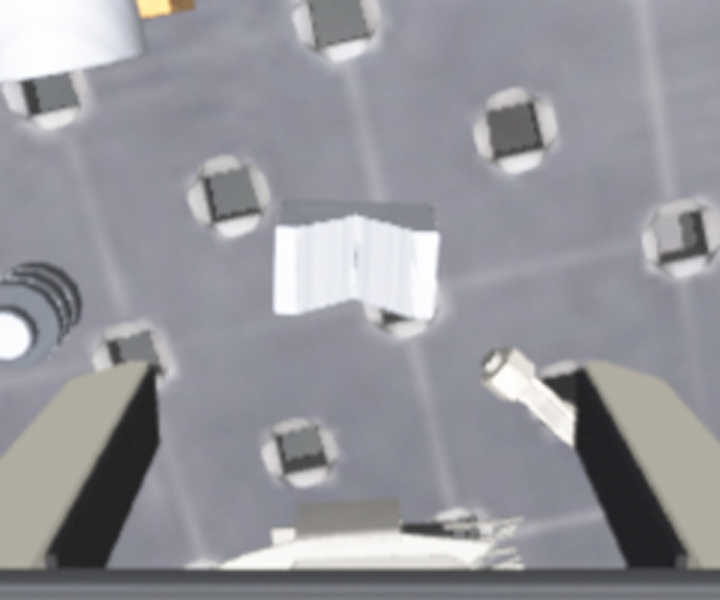

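The short block is at (319,211), square and where predicted, and the clip is clear of the finger path. Descending and gripping.

>>> apply_moves:
  steps: [-0.17,-0.07,0.5,0,0,0,78,0,0,0.8,0,0,0,78,0,0,0.8,0,0,0,75,0,0,0.8,0,0,0,75,0,0,0.6,0,0,0,75,0,0,0.36,0,0,0,75,0,0,0,0,0,0,75,0,0,0,0,0,0,0,0,0,0,0,0,0,0,0,0,0,0,0,0,0,0,0,0,0,0,0,0,0,0,0,0,0,0,0]

```text
t: 14.9
tool_pos: [0.6351, -0.1801, 0.0128]
orientation: [0.356, 3.119, -0.001]
force: [0.1, 0.7, 0.7]
opening: 0.0407
gripper_force: 0.0
```

>>> apply_moves:
  steps: [0,0,0,0,0,0,0,0,0,0,0,0,0,0,0,0,0,0,0,0,0]

```text
t: 15.15
tool_pos: [0.6343, -0.1798, 0.0116]
orientation: [0.356, 3.121, -0.0]
force: [-0.1, -0.3, -0.5]
opening: 0.0207
gripper_force: 0.0
```

```bash
python3 - <<'E'
from h import *
cal=look('w7',[('block_short_mid',.02)])
E
```

```text
tcp [ 0.6343 -0.1798  0.0116] yaw_y 77.0
block_short_mid 0.9 [321. 243.] [ 0.6362 -0.1814]
```

View pics/w7.png

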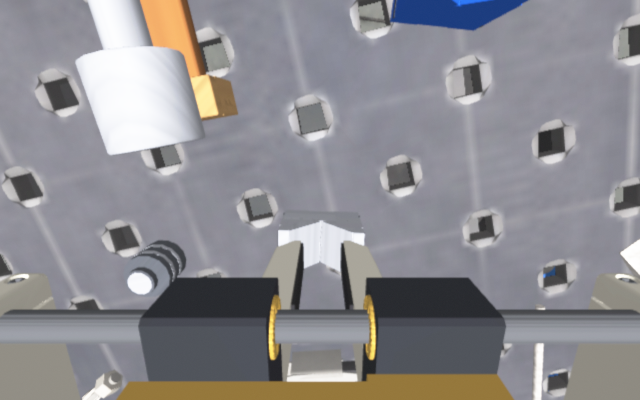

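```bash
python3 - <<'E'
from h import *
im=cv2.imread('pics/w7.png'); cv2.imwrite('pics/w7c.png',cv2.resize(im[195:345,220:420],None,fx=4,fy=4,interpolation=2))
cal=eyes.calibration('wrist'); s=robot.read_state(); R=Ro.from_rotvec(s['orientation']).as_matrix(); p=np.array(s['tool_pos'])
print(p,s['opening'],s['gripper_force'],s['force'])
for o in [(0,0,0),(0,.0104,0),(0,-.0104,0),(0,.0104,-.03),(0,.0104,-.06)]:
  q=(proj('wrist',p+R@np.array(o),cal)-[220,195])*4; print(o,q.round())
for z in (0,.04):
  for dx in(-.014,.014):
    for dy in (-.025,.025): print(z,dx,dy,((proj('wrist',np.array([.635,-.179,z])+R@np.array([dx,dy,0]),cal)-[220,195])*4).round())
E
```

```text
[ 0.6341971  -0.17976615  0.01141637] 0.013342426013837748 0.0 [-0.22115601  0.13818273 -0.04840625]
(0, 0, 0) [409. 158.]
(0, 0.0104, 0) [471. 158.]
(0, -0.0104, 0) [347. 158.]
(0, 0.0104, -0.03) [481. 235.]
(0, 0.0104, -0.06) [495. 341.]
0 -0.014 -0.025 [274. 211.]
0 -0.014 0.025 [554. 211.]
0 0.014 -0.025 [269.  61.]
0 0.014 0.025 [560.  61.]
0.04 -0.014 -0.025 [247. 321.]
0.04 -0.014 0.025 [584. 321.]
0.04 0.014 -0.025 [240. 144.]
0.04 0.014 0.025 [592. 144.]
```

View pics/w7c.png

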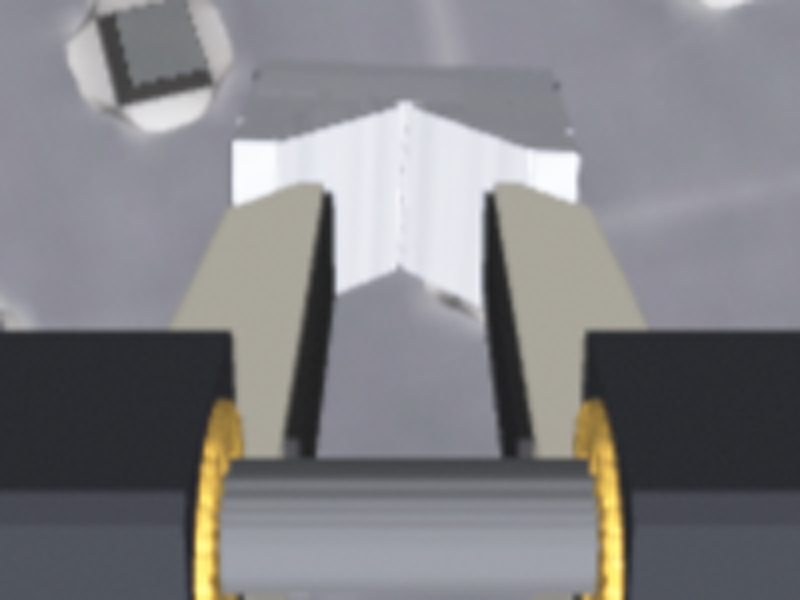

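The fingers closed across the top of the block without touching it. In the picture their tips sit about 27 mm higher than the reported TCP, so I'll open and feel my way down, watching the force.

>>> apply_moves:
  steps: [0,0,0,0,0,0,80,0,0,0,0,0,0,80,0,0,0,0,0,0,80,0,0,0,0,0,0,80,0,0,0,0,0,0,80,0,0,0,0,0,0,80,0,0,0,0,0,0,80,0,0,0,0,0,0,80,0,0,0,0,0,0,80,0,0,0,0,0,0,80,0,0,0.15,0,0,0,80,0,0,0.1,0,0,0,80]

```text
t: 16.25
tool_pos: [0.6343, -0.1798, 0.0036]
orientation: [0.356, 3.121, -0.0]
force: [-0.8, -0.1, 0.2]
opening: 0.074
gripper_force: 0.0
```

>>> apply_moves:
  steps: [0,0,0.1,0,0,0,80,0,0,0.05,0,0,0,80,0,0,0,0,0,0,80]

```text
t: 16.5
tool_pos: [0.6336, -0.1795, -0.0015]
orientation: [-0.356, -3.12, -0.0]
force: [-1.0, -0.0, 0.7]
opening: 0.0745
gripper_force: 0.0
```

TCP reads below the table with no contact force, which confirms that the fingers end short of the reported TCP. Going on down carefully.

>>> apply_moves:
  steps: [0,0,0.1,0,0,0,80,0,0,0.1,0,0,0,80,0,0,0.1,0,0,0,80,0,0,0,0,0,0,80]

```text
t: 16.83
tool_pos: [0.6336, -0.1796, -0.0105]
orientation: [-0.356, -3.12, -0.0]
force: [0.6, -0.8, -0.2]
opening: 0.0741
gripper_force: 0.0
```

```bash
python3 - <<'E'
from h import *
print({k:np.round(v,3) for k,v in robot.read_state().items() if k in('force','tool_pos','wrist_torque')}, robot.grip_point_offset)
im=snap('wrist','w8'); s=robot.read_state()
# side view for finger height
snap('side','s8'); 
p=np.array(s['tool_pos']); R=Ro.from_rotvec(s['orientation']).as_matrix()
for o in (.0455,-.0455):
  for h in (0,.027): print(o,h,proj('side',p+R@np.array([0,o,-h])).round(1))
E
python3 -c "
import cv2;a=cv2.imread('pics/s8.png')[90:220,230:400];cv2.imwrite('pics/s8c.png',cv2.resize(a,None,fx=4.5,fy=4.5,interpolation=2))"
```

```text
{'tool_pos': array([ 0.634, -0.18 , -0.011]), 'force': array([ 0.551, -0.803, -0.183]), 'wrist_torque': array([0.021, 0.023, 0.011])} 0.0188
0.0455 0 [296.1 194.3]
0.0455 0.027 [295.5 186.3]
-0.0455 0 [308.2 175.3]
-0.0455 0.027 [307.8 167.5]
```

View pics/s8c.png

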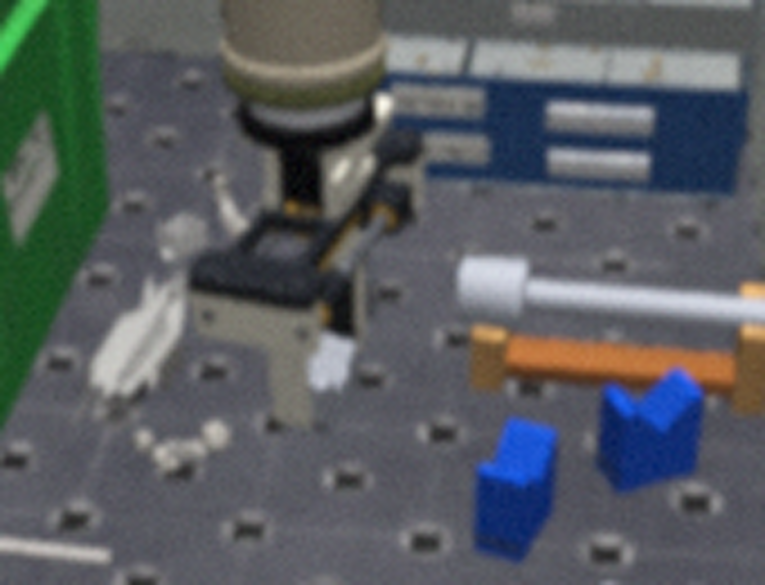

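The side view shows the near finger's tip at (295,184), about 30 mm above the reported TCP; the clip and sheet arm are clear. From here I'll treat the real tip as TCP + 30 mm.

>>> apply_moves:
  steps: [0,0,0.1,0,0,0,75,0,0,0.1,0,0,0,70,0,0,0.1,0,0,0,70,0,0,0,0,0,0,0,0,0,0,0,0,0,0,0,0,0,0,0,0,0,0,0,0,0,0,0,0,0,0,0,0,0,0,0,0,0,0,0,0,0,0,0,0,0,0,0,0,0]
  grip_force: 40

```text
t: 17.77
tool_pos: [0.6342, -0.1799, -0.0187]
orientation: [-0.356, -3.121, 0.0]
force: [0.5, -0.8, -2.6]
opening: 0.0497
gripper_force: 39.8
```

>>> apply_moves:
  steps: [0,0,-0.5,0,0,0,0,0,0,-1,0,0,0,0,0,0,-1,0,0,0,0,0,0,-1,0,0,0,0,0,0,-0.7,0,0,0,0,0,0,0,0,0,1,0,0,0,0,0,0,1,0,0,0,0,0,0,1,0,0,0,0,0,0,1,0,0,0,0,0,0,1,0,0,0,0,0,0,1,0,0,0,0,0,0,1,0]

```text
t: 18.77
tool_pos: [0.634, -0.1795, 0.1082]
orientation: [-1.458, -2.782, -0.0]
force: [0.0, -0.6, -4.0]
opening: 0.0499
gripper_force: 39.7
```

>>> apply_moves:
  steps: [0,0,0,0,0,1,0,0,0,0,0,0,1,0,0,0,0,0,0,1,0,0,0,0,0,0,1,0,0,0,0,0,0,1,0,0,0,0,0,0,0.27,0,0,0,0,0,0,0,0]

```text
t: 19.35
tool_pos: [0.634, -0.1795, 0.1082]
orientation: [-2.157, -2.284, -0.0]
force: [0.5, -0.1, -3.6]
opening: 0.05
gripper_force: 39.7
```

```bash
python3 - <<'E'
from h import *
to(.4295,.1945,-.0057,3.4)
E
```

```text
yaw now 3.3 az -0.02 shift 12.85 -6.07 3.8 tilt [-0.0001  0.0002]
```

>>> apply_moves:
  steps: [0.99,-0.47,0,0,0,0,0,0.99,-0.47,0,0,0,0,0,0.99,-0.47,0,0,0,0,0,0.99,-0.47,0,0,0,0,0,0.99,-0.47,0,0,0,0,0,0.99,-0.47,0,0,0,0,0,0.99,-0.47,0,0,0,0,0,0.99,-0.47,0,0,0,0,0,0.99,-0.47,0,0,0,0,0,0.99,-0.47,0,0,0,0,0,0.99,-0.47,0,0,0,0,0,0.99,-0.47,0,0,0,0,0]

```text
t: 20.35
tool_pos: [0.4433, 0.1673, 0.1082]
orientation: [2.153, 2.287, 0.001]
force: [0.6, 1.2, -3.8]
opening: 0.0499
gripper_force: 39.7
```

>>> apply_moves:
  steps: [0.97,-0.43,0,0,0,0,0,0,0,0.8,0,0,0,0,0,0,0.8,0,0,0,0,0,0,0.4,0,0,0,0,0,0,0,0,0,0,0,0,0,0,0,0,0,0]

```text
t: 20.85
tool_pos: [0.4293, 0.1939, 0.0474]
orientation: [-2.154, -2.285, 0.002]
force: [-0.9, 0.4, -3.4]
opening: 0.0497
gripper_force: 39.7
```

```bash
python3 - <<'E'
from h import *
cal=look('w9',[('post',.012)])
to(.4295,.1945,-.0057,3.4)
im=cv2.imread('pics/w9.png')
t=snap('top','t9')
print('top post',[(r['conf'],ray('top',r['xy'],.012)[:2].round(4)) for r in eyes.place_of('top','post')[:2]],[(r['conf'],ray('top',r['xy'],.012)[:2].round(4)) for r in eyes.place_of('top','stub')[:2]])
E
```

```text
tcp [0.4293 0.1939 0.0474] yaw_y 3.4
post 0.91 [323. 160.] [0.427  0.2377]
yaw now 3.3 az -0.01 shift 0.01 -0.05 1.82 tilt [0.0018 0.0006]
top post [] [(0.61, array([ 0.4415, -0.0013]))]
```

>>> apply_moves:
  steps: [0.01,0,0.6,0,0,0,0,0,0,0.5,0,0,0,0,0,0,0.4,0,0,0,0,0,0,0.2,0,0,0,0,0,0,0.08,0,0,0,0,0,0,0,0,0,0,0,0,0,0,0,0,0,0]

```text
t: 21.68
tool_pos: [0.4305, 0.1948, -0.0051]
orientation: [2.155, 2.285, 0.002]
force: [-0.0, 0.2, -4.0]
opening: 0.0497
gripper_force: 39.7
```

>>> apply_moves:
  steps: [0,0,0.05,0,0,0,0,0,0,0,0,0,0,0]

```text
t: 21.85
tool_pos: [0.4306, 0.1949, -0.0067]
orientation: [2.155, 2.285, 0.002]
force: [0.2, 0.2, -4.2]
opening: 0.0499
gripper_force: 39.7
```

>>> apply_moves:
  steps: [0,0,0.04,0,0,0,0,0,0,0,0,0,0,0,0,0,0,0,0,0,58,0,0,0,0,0,0,65,0,0,0,0,0,0,72,0,0,0,0,0,0,75,0,0,0,0,0,0,75,0,0,-0.6,0,0,0,75,0,0,-1,0,0,0,75,0,0,-1,0,0,0,75,0,0,-1,0,0,0,75,0,0,-1,0,0,0,75]

```text
t: 22.85
tool_pos: [0.4295, 0.1946, 0.1306]
orientation: [-2.155, -2.286, 0.0]
force: [0.5, 0.3, 0.3]
opening: 0.0699
gripper_force: 0.0
```

```bash
python3 - <<'E'
from h import *
cal=look('w10',[('block_short_mid',.032)])
to(.6315,-.292,.1,86)
E
```

```text
tcp [0.4295 0.1946 0.1306] yaw_y 3.4
block_short_mid 0.81 [323. 200.] [0.4303 0.1907]
yaw now 3.4 az -13.77 shift -7.72 -15.76 1.18 tilt [0.0091 0.003 ]
```

Short block placed at about (0.430, 0.193). Next the jack, which needs no turn.

>>> apply_moves:
  steps: [-0.98,0.34,0,0,0,0,65,-0.98,0.34,0,0,0,0,65,-0.98,0.34,0,0,0,0,65,-0.98,0.34,0,0,0,0,65,-0.98,0.34,0,0,0,0,65,-0.98,0.34,0,0,0,0,65,-0.98,0.34,0,0,0,0,65,-0.98,0.34,0,0,0,0,65,-0.98,0.34,0,0,0,0,65,-0.98,0.34,0,0,0,0,65,-0.98,0.34,0,0,0,0,65,-0.98,0.34,0,0,0,0,65]

```text
t: 23.95
tool_pos: [0.5726, -0.1518, 0.1281]
orientation: [-2.155, -2.285, 0.001]
force: [0.2, -0.1, -0.3]
opening: 0.0606
gripper_force: 0.0
```

>>> apply_moves:
  steps: [-0.98,0.34,0,0,0,0,65,-0.98,0.34,0,0,0,0,65,-0.98,0.34,0,0,0,0,65,-0.98,0.34,0,0,0,0,65,-0.9,0.33,0,0,0,0,65,0,0,0.7,0,0,0,65,0,0,0.5,0,0,0,65,0,0,0,0,0,0,65,0,0,0,0,0,0,65]

```text
t: 24.7
tool_pos: [0.6299, -0.2899, 0.0904]
orientation: [-2.151, -2.282, 0.002]
force: [-0.1, -0.6, 0.4]
opening: 0.0606
gripper_force: 0.0
```

```bash
python3 - <<'E'
from h import *
cal=look('w11',[('jack_mid',.017),('shaft_grip',.053)])
to(.6315,-.292,-.02,3.4)
im=cv2.imread('pics/w11.png'); cv2.imwrite('pics/w11c.png',cv2.resize(im[120:320,200:440],None,fx=3,fy=3,interpolation=2)); print(proj('wrist',[.6315,-.292,.034],cal))
# brightest blob near projected pad centre
g=im.min(2); u,v=proj('wrist',[.6315,-.292,.034],cal).astype(int); m=(g[v-25:v+25,u-30:u+30]>190).astype(np.uint8)
n,l,st,ce=cv2.connectedComponentsWithStats(m)
for i in range(1,n):
  if st[i,4]>80: print(st[i],ce[i]+[u-30,v-25],ray('wrist',ce[i]+[u-30,v-25],.034,cal)[:2])
E
```

```text
tcp [ 0.6299 -0.2899  0.0904] yaw_y 3.4
jack_mid 0.67 [324. 214.] [ 0.6314 -0.2993]
shaft_grip 0.91 [128. 137.] [ 0.4849 -0.238 ]
yaw now 3.4 az 0.01 shift -0.03 -0.03 3.81 tilt [ 0.001  -0.0005]
[324.32297255 211.43816371]
[ 21  21  19  18 250] [324.12  215.604] [ 0.63155749 -0.29567405]
```

>>> apply_moves:
  steps: [-0.19,0.05,0.7,0,0,0,65,0,0,0.9,0,0,0,65,0,0,0.9,0,0,0,60,0,0,0.7,0,0,0,60,0,0,0.4,0,0,0,55,0,0,0.18,0,0,0,50,0,0,0,0,0,0,50]

```text
t: 25.43
tool_pos: [0.6334, -0.2968, -0.0205]
orientation: [-2.154, -2.286, 0.0]
force: [-0.0, 0.6, -0.3]
opening: 0.047
gripper_force: 0.0
```

>>> apply_moves:
  steps: [0,0,0,0,0,0,0,0,0,0,0,0,0,0,0,0,0,0,0,0,0,0,0,0,0,0,0,0,0,0,0,0,0,0,0,0,0,0,0,0,0,0,0,0,0,0,0,0,0]
  grip_force: 30

```text
t: 26.02
tool_pos: [0.6349, -0.2981, -0.0179]
orientation: [2.153, 2.284, 0.001]
force: [-2.3, 0.2, 7.1]
opening: 0.0288
gripper_force: 30.0
```

>>> apply_moves:
  steps: [0,0,-0.4,0,0,0,0,0,0,-0.8,0,0,0,0,0,0,-1,0,0,0,0,0,0,-1,0,0,0,0,0,0,-1,0,0,0,0,0,0,-0.5,0,0,0,0,0,0,0,0,0,0,0]

```text
t: 26.6
tool_pos: [0.6365, -0.2989, 0.1273]
orientation: [2.149, 2.279, 0.003]
force: [0.6, -0.6, -0.3]
opening: 0.0293
gripper_force: 30.0
```

```bash
python3 - <<'E'
from h import *
to(.434,.1195,.05,3.4)
E
```

```text
yaw now 3.4 az -0.0 shift 14.32 -5.91 2.58 tilt [ 0.0079 -0.0044]
```

>>> apply_moves:
  steps: [0.95,-0.4,0,0,0,0,0,0.95,-0.4,0,0,0,0,0,0.95,-0.4,0,0,0,0,0,0.95,-0.4,0,0,0,0,0,0.95,-0.4,0,0,0,0,0,0.95,-0.4,0,0,0,0,0,0.95,-0.4,0,0,0,0,0,0.95,-0.4,0,0,0,0,0,0.95,-0.4,0,0,0,0,0,0.95,-0.4,0,0,0,0,0,0.95,-0.4,0,0,0,0,0,0.95,-0.4,0,0,0,0,0]

```text
t: 27.6
tool_pos: [0.4676, 0.0368, 0.1187]
orientation: [-2.154, -2.284, 0.003]
force: [-0.1, 1.1, -0.9]
opening: 0.0291
gripper_force: 30.0
```

>>> apply_moves:
  steps: [0.95,-0.4,0,0,0,0,0,0.95,-0.35,0,0,0,0,0,0.95,-0.35,0,0,0,0,0,0,0,0,0,0,0,0,0,0,0.9,0,0,0,0,0,0,0.9,0,0,0,0,0,0,0.8,0,0,0,0,0,0,0,0,0,0,0,0,0,0,0,0,0,0]

```text
t: 28.35
tool_pos: [0.4294, 0.1184, 0.0407]
orientation: [-2.153, -2.283, 0.007]
force: [-0.6, 0.4, -0.3]
opening: 0.0285
gripper_force: 30.0
```

```bash
python3 - <<'E'
from h import *
to(.434,.1195,-.010,3.4)
im=snap('wrist','w12'); cal=eyes.calibration('wrist'); s=robot.read_state(); print(s['opening'],s['gripper_force'],s['tool_pos'])
E
```

```text
yaw now 3.4 az -0.01 shift 0.03 0.15 1.69 tilt [-0.0054 -0.0009]
0.028934005777443324 29.999452829360962 [0.43120763 0.11862469 0.04258784]
```

View pics/w12.png

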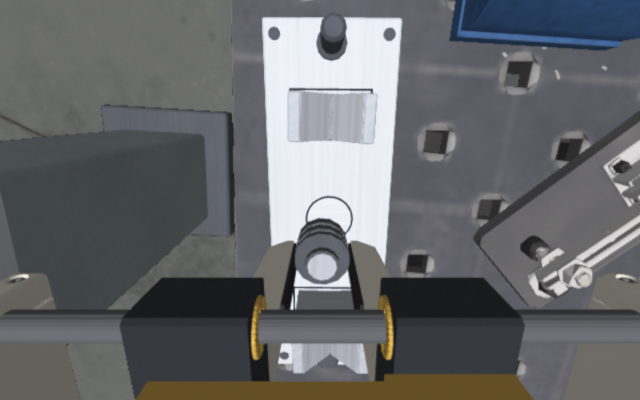

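The jack is held just short of the circle, with its pad at (322,265) and the circle's centre at (328,215). The short block is square on its rectangle below the post.

```bash
python3 - <<'E'
from h import *
cal=eyes.calibration('wrist'); s=robot.read_state(); p=np.array(s['tool_pos']);print(p)
print('pad',ray('wrist',(322,265),p[2]+.020+.034,cal),'circle',ray('wrist',(328.5,215),.012,cal))
to(.434,.1195,-.010,3.4)
E
```

```text
[0.43120763 0.11862469 0.04258784]
pad [0.43078315 0.12309053 0.09658784] circle [0.43561406 0.12187513 0.012     ]
yaw now 3.4 az -0.01 shift 0.02 0.09 1.75 tilt [-0.0019 -0.0004]
```

>>> apply_moves:
  steps: [0,0.12,0.5,0,0,0,0,0,0,0.5,0,0,0,0,0,0,0.3,0,0,0,0,0,0,0.2,0,0,0,0,0,0,0.05,0,0,0,0,0,0,0,0,0,0,0,0,0,0,0,0,0,0]

```text
t: 28.98
tool_pos: [0.4361, 0.1193, -0.0027]
orientation: [2.155, 2.285, 0.001]
force: [-0.2, -0.8, -0.1]
opening: 0.0291
gripper_force: 30.0
```

>>> apply_moves:
  steps: [0,0,0.05,0,0,0,0,0,0,0.03,0,0,0,0,0,0,0,0,0,0,0]

```text
t: 29.23
tool_pos: [0.4356, 0.1193, -0.0058]
orientation: [2.155, 2.286, 0.001]
force: [-0.1, 0.5, -0.1]
opening: 0.0289
gripper_force: 30.0
```

>>> apply_moves:
  steps: [0,0,0.05,0,0,0,0,0,0,0.03,0,0,0,0,0,0,0,0,0,0,0]

```text
t: 29.48
tool_pos: [0.4358, 0.1193, -0.0061]
orientation: [-2.155, -2.286, 0.0]
force: [-12.6, -2.3, 24.4]
opening: 0.029
gripper_force: 30.0
```

Touched down; ease off and release.

>>> apply_moves:
  steps: [0,0,-0.06,0,0,0,0,0,0,0,0,0,0,0,0,0,0,0,0,0,40,0,0,0,0,0,0,50,0,0,0,0,0,0,60,0,0,0,0,0,0,65,0,0,0,0,0,0,65,0,0,-0.6,0,0,0,65,0,0,-1,0,0,0,65,0,0,-1,0,0,0,65,0,0,-1,0,0,0,65,0,0,-1,0,0,0,65]

```text
t: 30.48
tool_pos: [0.435, 0.1192, 0.1327]
orientation: [-2.155, -2.286, 0.0]
force: [0.5, -0.6, 0.1]
opening: 0.0601
gripper_force: 0.0
```

```bash
python3 - <<'E'
from h import *
cal=look('w13',[('jack_mid',.029),('block_short_mid',.032),('block_tall_mid',.0405)])
im=cv2.imread('pics/w13.png'); g=im.min(2)
u,v=proj('wrist',[.435,.120,.046],cal).astype(int); print(u,v)
for th in (150,190,215):
  n,l,st,ce=cv2.connectedComponentsWithStats((g[v-25:v+25,u-25:u+25]>th).astype(np.uint8))
  for i in range(1,n):
    if 80<st[i,4]<900: print(th,st[i],ray('wrist',ce[i]+[u-25,v-25],.046,cal)[:2])
to(.484,-.239,.08,-86)
E
```

```text
tcp [0.435  0.1192 0.1327] yaw_y 3.4
jack_mid 0.65 [321. 190.] [0.4337 0.1233]
block_short_mid 0.71 [326. 118.] [0.4339 0.1911]
block_tall_mid 0.83 [319. 267.] [0.4363 0.0468]
block_tall_mid 0.67 [379. 365.] [ 0.5096 -0.0695]
block_tall_mid 0.55 [321. 115.] [0.4292 0.1938]
322 198
150 [ 18  16  16  16 200] [0.43533363 0.12179524]
190 [ 18  17  16  14 165] [0.43537134 0.12180068]
yaw now 3.4 az 14.89 shift 0.76 12.03 1.74 tilt [0.0021 0.0003]
```

The jack's pad is at (0.435, 0.122), centred on the circle. Now the shaft.

>>> apply_moves:
  steps: [-0.93,0.07,0,0,0,0,65,-0.93,0.07,0,0,0,0,65,-0.93,0.07,0,0,0,0,65,-0.93,0.07,0,0,0,0,65,-0.93,0.07,0,0,0,0,65,-0.93,0.07,0,0,0,0,65,-0.93,0.07,0,0,0,0,65,-0.93,0.07,0,0,0,0,65,-0.93,0.07,0,0,0,0,65,-0.93,0.07,0,0,0,0,65,-0.93,0.07,0,0,0,0,65,-0.93,0.07,0,0,0,0,65]

```text
t: 31.68
tool_pos: [0.4789, -0.2142, 0.1289]
orientation: [-2.153, -2.283, 0.001]
force: [0.1, 0.7, -0.4]
opening: 0.0602
gripper_force: 0.0
```

>>> apply_moves:
  steps: [-0.89,0.08,0,0,0,1,65,0,0,0,0,0,1,65,0,0,0,0,0,1,65,0,0,0,0,0,1,65,0,0,0,0,0,1,65,0,0,0,0,0,1,65,0,0,0,0,0,1,65,0,0,0,0,0,1,65,0,0,0,0,0,1,65,0,0,0,0,0,1,65,0,0,0,0,0,1,65,0,0,0,0,0,1,65]

```text
t: 32.68
tool_pos: [0.4829, -0.2392, 0.1288]
orientation: [-3.086, -0.574, 0.005]
force: [0.3, -0.1, 0.6]
opening: 0.0605
gripper_force: 0.0
```

>>> apply_moves:
  steps: [0,0,0,0,0,1,65,0,0,0,0,0,1,65,0,0,0,0,0,1,65,0,0,0,0,0,1,65,0,0,0,0,0,0.18,65,0,0,0.6,0,0,0,65,0,0,0,0,0,0,65,0,0,0,0,0,0,65]

```text
t: 33.35
tool_pos: [0.4826, -0.239, 0.1112]
orientation: [-3.138, 0.098, 0.006]
force: [-0.2, 0.8, 0.8]
opening: 0.0604
gripper_force: 0.0
```

```bash
python3 - <<'E'
from h import *
cal=look('w14',[('shaft_grip',.053)])
im=cv2.imread('pics/w14.png')
for P in [(-.07,0),(0,0),(.13,0)]:
  a=np.radians(176.3); X=[.485+P[0]*np.cos(a),-.240+P[0]*np.sin(a),.053]; print(P,proj('wrist',X,cal).round(1))
to(.485,-.240,.004,-93.7)
cv2.imwrite('pics/w14c.png',im)
E
```

```text
tcp [ 0.4826 -0.239   0.1112] yaw_y -93.6
shaft_grip 0.58 [321. 201.] [ 0.4883 -0.2387]
(-0.07, 0) [322.7 118.4]
(0, 0) [322.4 204.8]
(0.13, 0) [322.  335.2]
yaw now -93.6 az 0.01 shift 0.04 0.0 3.64 tilt [-0.0009  0.0006]
```

View pics/w14.png

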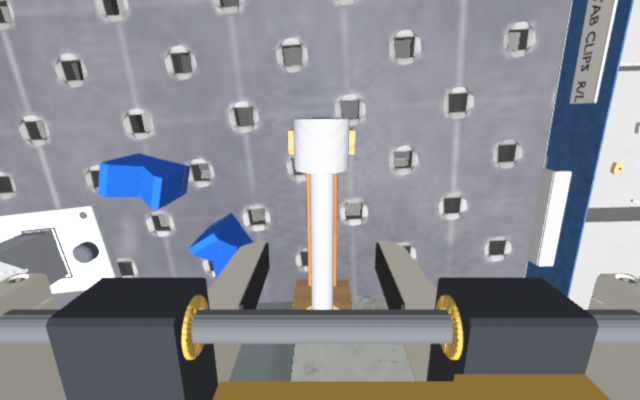

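The shaft runs straight between the fingers along column 321, with its thick end at row 118 as predicted. Descending and gripping it.

>>> apply_moves:
  steps: [0.08,0,0.6,0,0,0,65,0,0,0.9,0,0,0,60,0,0,0.8,0,0,0,50,0,0,0.6,0,0,0,45,0,0,0.4,0,0,0,42,0,0,0.27,0,0,0,40,0,0,0,0,0,0,38]

```text
t: 34.03
tool_pos: [0.4858, -0.2397, 0.0051]
orientation: [-3.139, 0.101, 0.003]
force: [0.5, 0.1, 1.0]
opening: 0.0357
gripper_force: 0.0
```

>>> apply_moves:
  steps: [0,0,0,0,0,0,0,0,0,0,0,0,0,0,0,0,0,0,0,0,0,0,0,0,0,0,0,0,0,0,0,0,0,0,0,0,0,0,0,0,0,0,0,0,0,0,0,0,0]
  grip_force: 55

```text
t: 34.62
tool_pos: [0.4878, -0.239, 0.0079]
orientation: [-3.138, 0.101, -0.003]
force: [1.0, 7.8, 4.1]
opening: 0.0187
gripper_force: 55.0
```

>>> apply_moves:
  steps: [0,0,-0.3,0,0,0,0,0,0,-0.6,0,0,0,0,0,0,-0.8,0,0,0,0,0,0,-0.8,0,0,0,0,0,0,-0.8,0,0,0,0,0,0,-0.5,0,0,0,0,0,0,0,0,0,0,0,0,0,0,0,0,0,0]

```text
t: 35.28
tool_pos: [0.4872, -0.2408, 0.1215]
orientation: [3.138, -0.102, 0.003]
force: [-0.3, 0.1, -6.3]
opening: 0.0187
gripper_force: 55.0
```

```bash
python3 - <<'E'
from h import *
s=robot.read_state(); print(s['tool_pos'],s['opening'],s['force'],s['wrist_torque'])
cal=look('w15',[('shaft_grip',.167)]); im=cv2.imread('pics/w15.png'); g=im.min(2)
print(im[40:300:20,322].min(1))
for v in range(60,300,20):
  u=np.where(g[v,280:365]>130)[0]+280
  if len(u): print(v,u.min(),u.max())
to(.433,.1495,.02,3.4)
E
```

```text
[ 0.48724107 -0.24075931  0.12149521] 0.018741341117756292 [-0.28168835  0.06675242 -6.28313327] [-0.03624708  0.12463361  0.02450713]
tcp [ 0.4872 -0.2408  0.1215] yaw_y -93.7
shaft_grip 0.61 [321. 267.] [ 0.4861 -0.2407]
[134 134 134 130 125 244 248 247 245 247 247 247 246]
60 280 364
80 280 364
100 280 364
120 280 364
140 280 364
160 280 364
180 280 364
200 280 364
220 280 364
240 303 351
260 304 339
280 305 339
yaw now -93.7 az -16.19 shift 13.05 -0.98 3.29 tilt [-0.002  0.001]
```

The shaft is held, balanced and level (about 6 N, little moment). Carrying it part way, then turning it clear of the cabinet.

>>> apply_moves:
  steps: [-0.15,-0.78,0,0,0,0,0,-0.15,-0.78,0,0,0,0,0,-0.15,-0.78,0,0,0,0,0,-0.15,-0.78,0,0,0,0,0,-0.15,-0.78,0,0,0,0,0,-0.15,-0.78,0,0,0,0,0,-0.15,-0.78,0,0,0,0,0,-0.15,-0.78,0,0,0,0,0,0,0,0,0,0,-0.5,0,0,0,0,0,0,-0.8,0,0,0,0,0,0,-0.9,0,0,0,0,0,0,-0.9,0]

```text
t: 36.38
tool_pos: [0.4614, -0.0505, 0.1183]
orientation: [-3.113, -0.415, 0.005]
force: [0.4, 0.1, -4.7]
opening: 0.0184
gripper_force: 55.0
```

>>> apply_moves:
  steps: [0,0,0,0,0,-1,0,0,0,0,0,0,-1,0,0,0,0,0,0,-1,0,0,0,0,0,0,-1,0,0,0,0,0,0,-1,0,0,0,0,0,0,-1,0,0,0,0,0,0,-1,0,0,0,0,0,0,-1,0,0,0,0,0,0,-1,0,0,0,0,0,0,-1,0,0,0,0,0,0,-1,0,0,0,0,0,0,-1,0]

```text
t: 37.38
tool_pos: [0.4613, -0.0508, 0.1182]
orientation: [-2.273, -2.164, 0.003]
force: [-0.0, -0.3, -6.2]
opening: 0.0185
gripper_force: 55.0
```

>>> apply_moves:
  steps: [0,0,0,0,0,-0.7,0,0,0,0,0,0,-0.38,0,0,0,0,0,0,0,0,0,0,0,0,0,0,0]

```text
t: 37.72
tool_pos: [0.4617, -0.0508, 0.1188]
orientation: [-2.155, -2.283, 0.002]
force: [0.4, 0.2, -6.2]
opening: 0.0188
gripper_force: 55.0
```

```bash
python3 - <<'E'
from h import *
to(.4325,.150,.0185,3.4); s=robot.read_state(); print(s['opening'],s['force'],s['wrist_torque'])
E
```

```text
yaw now 3.3 az -0.02 shift 6.74 -0.58 3.34 tilt [-0.0026  0.0005]
0.018772187376957798 [ 0.37654093  0.1951917  -6.18189068] [-0.08998237  0.07101195 -0.03245344]
```

>>> apply_moves:
  steps: [0.84,-0.07,0,0,0,0,0,0.84,-0.07,0,0,0,0,0,0.84,-0.07,0,0,0,0,0,0.84,-0.07,0,0,0,0,0,0.84,-0.07,0,0,0,0,0,0.84,-0.07,0,0,0,0,0,0.84,-0.07,0,0,0,0,0,0.84,-0.07,0,0,0,0,0,0,0,0.8,0,0,0,0,0,0,0.8,0,0,0,0,0,0,0.6,0,0,0,0,0,0,0,0,0,0,0]

```text
t: 38.72
tool_pos: [0.43, 0.1485, 0.0494]
orientation: [-2.153, -2.281, 0.011]
force: [-0.2, -1.2, -6.1]
opening: 0.019
gripper_force: 55.0
```

```bash
python3 - <<'E'
from h import *
cal=look('w16',[('shaft_grip',.096),('post',.012),('block_short_mid',.032)])
to(.4325,.150,.0185,3.4)
snap('side','s16'); r=eyes.place_of('side','shaft_grip'); print([(q['conf'],ray('side',q['xy'],.096)) for q in r[:2]])
im=cv2.imread('pics/w16.png'); g=im.min(2)
for v in range(20,250,15):
  m=(g[v,270:380]>200).astype(int); e=np.flatnonzero(np.diff(np.r_[0,m,0])); print(v,(e+270).tolist())
E
```

```text
tcp [0.43   0.1485 0.0494] yaw_y 3.3
shaft_grip 0.73 [322. 265.] [0.4299 0.1494]
post 0.64 [328.  90.] [0.4284 0.2407]
yaw now 3.3 az -0.01 shift 0.03 -0.09 1.24 tilt [0.0017 0.0004]
[(0.91, array([0.43791314, 0.14481757, 0.096     ]))]
20 []
35 []
50 []
65 []
80 [278, 320, 336, 378]
95 [270, 314, 342, 380]
110 [270, 380]
125 [270, 380]
140 [270, 275, 297, 346, 368, 380]
155 [270, 275, 296, 346, 368, 380]
170 [270, 276, 291, 349, 367, 380]
185 [270, 277, 292, 345, 366, 380]
200 [270, 278, 289, 342, 366, 380]
215 [270, 279, 293, 346, 365, 380]
230 [270, 302, 311, 333, 341, 380]
245 [271, 283, 311, 333, 362, 380]
```

>>> apply_moves:
  steps: [0,0,0.4,0,0,0,0,0,0,0.3,0,0,0,0,0,0,0.2,0,0,0,0,0,0,0.1,0,0,0,0,0,0,0,0,0,0,0,0,0,0,0,0,0,0]

```text
t: 39.52
tool_pos: [0.4341, 0.1492, 0.0244]
orientation: [-2.155, -2.286, 0.0]
force: [1.3, -0.4, -4.7]
opening: 0.0185
gripper_force: 55.0
```

>>> apply_moves:
  steps: [0,0,0.06,0,0,0,0,0,0,0,0,0,0,0,0,0,0,0,0,0,0]

```text
t: 39.77
tool_pos: [0.4344, 0.1493, 0.0228]
orientation: [2.155, 2.286, 0.0]
force: [-0.1, -0.2, -5.8]
opening: 0.0187
gripper_force: 55.0
```

>>> apply_moves:
  steps: [0,0,0.06,0,0,0,0,0,0,0,0,0,0,0,0,0,0,0,0,0,0]

```text
t: 40.02
tool_pos: [0.4342, 0.1493, 0.021]
orientation: [-2.155, -2.286, -0.0]
force: [-2.6, -0.0, -1.4]
opening: 0.0187
gripper_force: 55.0
```

>>> apply_moves:
  steps: [0,0,0.06,0,0,0,0,0,0,0,0,0,0,0,0,0,0,0,0,0,0]

```text
t: 40.27
tool_pos: [0.4348, 0.1494, 0.0206]
orientation: [2.155, 2.286, 0.001]
force: [-7.7, -2.0, 12.6]
opening: 0.0184
gripper_force: 55.0
```

It has seated; releasing softly, then rising.

>>> apply_moves:
  steps: [0,0,0,0,0,0,0,0,0,0,0,0,0,0,0,0,0,0,0,0,22,0,0,0,0,0,0,26,0,0,0,0,0,0,35,0,0,0,0,0,0,45,0,0,0,0,0,0,55,0,0,0,0,0,0,55,0,0,-0.3,0,0,0,55,0,0,-0.8,0,0,0,55,0,0,-1,0,0,0,55,0,0,-1,0,0,0,55]
  grip_force: 4

```text
t: 41.27
tool_pos: [0.4334, 0.1491, 0.113]
orientation: [-2.155, -2.285, 0.002]
force: [0.5, 0.3, 0.3]
opening: 0.0512
gripper_force: 0.0
```

>>> apply_moves:
  steps: [-0.5,0.8,-0.6,0,0,0,55,-0.5,0.8,-0.6,0,0,0,55,-0.5,0.8,-0.6,0,0,0,55,-0.5,0.8,-0.6,0,0,0,55,-0.5,0.8,0,0,0,0,55,-0.5,0.8,0,0,0,0,55,0,0,0,0,0,0,55,0,0,0,0,0,0,55]

```text
t: 41.93
tool_pos: [0.5838, 0.067, 0.1839]
orientation: [-2.157, -2.284, 0.001]
force: [-0.3, -0.3, -0.3]
opening: 0.051
gripper_force: 0.0
```

```bash
python3 - <<'E'
from h import *
T=[('shaft_grip',.065),('block_short_mid',.032),('block_tall_mid',.0405),('jack_mid',.029),('plate',0),('post',.012),('stub',.012),('clip',0),('sheet_arm',0)]
look('w17',T)
for c in('top','side'):
  print(c); snap(c,c+'17')
  for t,z in T:
    print(t,[(round(r['conf'],2),ray(c,r['xy'],z)[:2].round(4).tolist()) for r in eyes.place_of(c,t)[:2]])
E
```

```text
tcp [0.5838 0.067  0.1839] yaw_y 3.3
shaft_grip 0.62 [169.  98.] [0.4337 0.1489]
block_short_mid 0.97 [176.  54.] [0.4295 0.1921]
block_tall_mid 0.92 [191. 197.] [0.439  0.0451]
block_tall_mid 0.39 [259. 298.] [ 0.5143 -0.0774]
block_tall_mid 0.18 [196. 123.] [0.4486 0.126 ]
jack_mid 0.71 [187. 126.] [0.4342 0.1214]
jack_mid 0.58 [179.  55.] [0.4307 0.1916]
plate 0.8 [196. 128.] [0.4335 0.1183]
post 0.62 [180.   7.] [0.4279 0.2393]
top
shaft_grip [(0.75, [0.4259, 0.1514])]
block_short_mid []
block_tall_mid [(0.74, [0.4897, -0.09]), (0.47, [0.4429, -0.1366])]
jack_mid []
plate [(0.84, [0.4269, 0.1239])]
post []
stub [(0.38, [0.4437, -0.0031])]
clip [(0.64, [0.714, -0.1221])]
sheet_arm [(0.95, [0.7551, -0.2386])]
side
shaft_grip [(0.65, [0.4343, 0.1414]), (0.56, [0.4397, 0.151])]
block_short_mid [(0.65, [0.4271, 0.1943])]
block_tall_mid [(0.91, [0.4314, 0.0509]), (0.88, [0.508, -0.0594])]
jack_mid [(0.55, [0.4333, 0.0353]), (0.42, [0.4379, 0.1303])]
plate [(0.81, [0.4353, 0.124])]
post [(0.44, [0.4265, 0.2317])]
stub []
clip [(0.56, [0.709, -0.1255])]
sheet_arm [(0.79, [0.7535, -0.2465])]
```

Positions agree. A quick numeric check that the shaft is level and aligned: compare its silhouette with the predicted axis.

```bash
python3 - <<'E'
from h import *
a=np.radians(-86.6); d=np.array([np.cos(a),np.sin(a),0]); G=np.array([.4327,.1495,.065])
for c in('wrist','side'):
  g=cv2.cvtColor(cv2.imread('pics/w17.png' if c=='wrist' else 'pics/side17.png'),6)
  for s in (-.05,-.015,.02,.06,.11,.125):
    p=proj(c,G+s*d); q=proj(c,G+(s+.01)*d); t=(q-p)/np.linalg.norm(q-p); n=np.array([-t[1],t[0]])
    k=np.arange(-22,23); v=[int(g[int(round(y)),int(round(x))]) if 0<=y<400 and 0<=x<640 else 0 for x,y in p+k[:,None]*n]
    print(c,s,p.round(),v)
E
```

```text
wrist -0.05 [161.  39.] [102, 109, 116, 125, 136, 147, 154, 159, 165, 170, 176, 180, 182, 184, 187, 190, 195, 199, 204, 209, 214, 218, 222, 225, 227, 230, 231, 232, 233, 234, 235, 236, 236, 235, 234, 234, 234, 232, 231, 230, 228, 227, 226, 225, 224]
wrist -0.015 [166.  81.] [251, 250, 249, 250, 250, 250, 249, 250, 251, 251, 247, 216, 118, 119, 138, 153, 168, 181, 193, 203, 212, 220, 226, 230, 231, 232, 231, 232, 233, 230, 226, 221, 215, 204, 216, 246, 247, 248, 248, 248, 236, 158, 115, 112, 111]
wrist 0.02 [171. 120.] [106, 116, 119, 121, 122, 119, 115, 105, 96, 94, 104, 106, 97, 111, 127, 143, 158, 172, 186, 198, 205, 216, 222, 228, 230, 230, 229, 231, 232, 229, 225, 219, 210, 206, 229, 247, 247, 248, 249, 246, 212, 129, 114, 114, 112]
wrist 0.06 [176. 161.] [251, 251, 252, 251, 251, 251, 250, 250, 251, 252, 250, 240, 129, 107, 124, 138, 155, 171, 185, 195, 202, 212, 220, 225, 229, 230, 231, 232, 231, 231, 228, 222, 215, 208, 230, 249, 250, 250, 251, 250, 236, 136, 113, 113, 114]
wrist 0.11 [183. 209.] [203, 230, 230, 229, 227, 222, 201, 197, 197, 198, 200, 199, 180, 115, 103, 120, 
[... 1118 characters left out ...]
96]
side 0.06 [377. 241.] [240, 238, 238, 239, 240, 230, 163, 112, 98, 94, 100, 97, 99, 98, 94, 102, 103, 118, 150, 177, 197, 208, 215, 213, 206, 181, 149, 114, 98, 100, 113, 171, 232, 241, 242, 241, 240, 239, 222, 154, 100, 92, 96, 91, 95]
side 0.11 [376. 224.] [215, 208, 177, 174, 194, 209, 209, 206, 187, 171, 197, 213, 213, 199, 190, 172, 152, 141, 156, 182, 201, 213, 216, 212, 200, 182, 163, 155, 165, 180, 204, 215, 194, 148, 100, 93, 88, 86, 89, 88, 91, 88, 92, 93, 95]
side 0.125 [375. 219.] [87, 85, 86, 87, 88, 93, 89, 94, 93, 98, 131, 180, 188, 175, 148, 116, 103, 103, 138, 167, 189, 207, 212, 214, 209, 183, 143, 101, 88, 89, 90, 86, 91, 89, 87, 88, 89, 87, 85, 83, 84, 90, 91, 87, 89]
```

```bash
python3 -c "
from plant import robot
print(robot.close_job())"
```

```text
the job is handed in; nothing more can be done
None
```

The job is handed in: both V-blocks, the jack and the shaft are in place on the plate, my last camera check put them well inside the tolerances, and the clip and sheet-metal arm stayed where they were; no verdict was reported back.

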